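# Make up a repair tray at the optician's bench

### The arm

A 6-joint arm with a two-finger parallel gripper is mounted at the origin on the work surface. World frame = base frame: x ahead of the robot, y to its left, z up, the work surface at z = 0. Lengths are in mm, angles in rad, forces in N, time in s.
With the tool pointing down it reaches from about 375 to 925 mm from the base axis. Payload 5.7 kg.
Tool frame: the origin (TCP) lies midway between the tips of the shut fingers; the grasp point (between the pads) lies 19 mm behind it (robot.grip_point_offset is the distance from the TCP to the grasp point, in mm); z points along the fingers, y is the direction in which the jaws open and shut (so a half turn about z gives the same grasp; the last joint's range is limited). The gripper opens to 85 mm and grips with 20 to 120 N. Pads are 22 mm wide; open, the fingers measure 114 mm over their backs; the gripper's body (76 mm by 85 mm) begins 54 mm behind the grasp point. The pads swing forward as they close: fully open they stand 13 mm farther back than shut.
Start: joints at [-1.354, 0.359, 1.51, -0, 1.272, -0.115], TCP at [195.431, -567.248, 231.267] pointing down, gripper open.
Joint ranges: [-2.97, 2.97], [-1.01, 2.36], [0.21, 2.38], [-0.96, 4.11], [0.2, 2.71], [-2.98, 2.98]. Speed limits (rad/s): [2.39, 2.39, 3.14, 3.14, 3.14, 3.14].

### API

Orientations are given as a rotation vector (axis times angle).
In Python, from rig import robot, kinematics, state, cams, workorder gives the robot as it stands. The module is installed in compiled form; this text tells all that it offers. Calls block until the motion is done:
- robot.goto(position, orientation): joint-space move of the TCP to a pose.
- robot.movel(position, velocity=150, frame=None, force_limit=None): straight line of the TCP; frame=None keeps the orientation; velocity is the mean speed in mm/s. With force_limit (N) it stops when the force on the tool has changed by that much, and returns True; else False.
- robot.movej(angles): joint-space move.
- robot.command_gripper(opening, strength=None): finger opening in mm; strength is the grip in N (None keeps the last); returns when the fingers have stopped.
- robot.sleep(seconds).
- kinematics.solve_ik(position, orientation): joint angles nearest the present ones, or None.
- state(): the state.
- cams.read_camera(name): name is "side" or "top"; returns a dict with "color" (400x640x3 uint8, red, green, blue), "z_map" (400x640 float32, mm along the optical axis (not along the pixel's ray), 0 where there is no reading), "vfov" (degrees; the focal length in pixels is half the picture's height over the tangent of half this angle, whatever the lens; pixels are square), "cx", "cy" (the principal point, pixels), "k1" (the pictures are not rectified: a ray, as slopes to the right and down, at radius r is drawn at 1 + k1 r^2 times it, then the intrinsics apply), "rvec" (rotation vector, rad) and "tvec" (3), from world to camera coordinates, as OpenCV has them. Camera axes: x right, y down, z forward; pixel columns grow to the right and rows downward; lengths in mm; the calibration is good to about 2 mm. A picture is of the moment at which its call begins.
A pose or a line that the arm cannot do raises robot.MotionError and nothing moves.
- workorder.close_job(): hands the job in, once; it reports no verdict.
The state is a dict: "clock": time; "joint_positions": joint angles; "qd": joint speeds; "joint_efforts": joint torques, N m; "position": TCP position; "ee_rot": TCP orientation; "ft_force": force on the tool from outside, world axes, zero at the start; "moment": the same for the moment, N m; "gripper_width": finger opening in mm.
Only numpy, scipy, OpenCV 4.12 (cv2) and the standard library are available. Lean on these libraries where they do the work, as an engineer would, in place of code of your own. Each camera call takes 0.05 s, during which the arm holds its last target. There are 200 camera calls.

### The job

Make up the repair job: put the red spectacle case, the blue-handled pliers and the small blue spray bottle into the blue tray, lowering each one in rather than dropping it from above the rim, and leave the black case in its rack. When all three are in, set the green-knobbed status lever beside the tray straight up.

Things in the scene. Friction and masses are not known exactly. Their poses are not given: they have to be found in the camera images.
- rack: dark wooden rack, 75 (x) x 356 (y) x 68 high, fixed; origin at the centre of its underside. Two slots side by side (centres at its y = +87, -87), leaning 30 degrees from vertical with tops towards its -x (robot side); slot floor centre 65 above the bench at its x = 0; the slot walls cover the lowest 20 of a case. A case stands in each slot; which in which varies
- case_red: red hard spectacle case (dark seam, brass clasp on top), closed, 36 (x, thickness) x 150 (y, length) x 58 (z, height), 140 g, edges rounded 8; origin at its centre. At the start it stands on its long edge in one slot of the rack, so its own z leans 30 degrees from vertical, top towards the robot
- case_black: black hard spectacle case, same size and frame as the red one, standing in the rack's other slot; not part of the job
- pliers: flat-nose pliers lying flat, 152 long overall along their x, jaws at +x, 14 thick; blue plastic handles at -x. Origin on the bench-side face (underside); x runs from -75 (handle ends) to +78 (jaw tips); the steel joint, 24 wide, is at x = +20; at the origin they are about 34 wide over both handles, at x = -40 about 42
- spray: small closed blue bottle with white cap and paper label, standing upright, 38 diameter, 100 tall, 80 g; straight body up to about 60, narrower above; origin at the centre of its underside, z up
- station: aluminium base, 210 (x) x 385 (y) x 6, fixed to the bench, carrying the blue tray and the lever; origin on the bench under the tray's centre, lever on the +y side
- tray_floor (a point): centre of the blue tray's inner floor, 11 above the bench, axes as station. The tray is open on top, 190 (x) x 250 (y) outside, walls 5 thick, rim 51 above this floor
- lever_pivot (a point): centre of the lever's hinge, 40 above the bench and 175 from the tray's centre along the station's +y; the hinge axis is the station's y. The pivot stands between two grey cheeks 70 (x) long, 56 high, with 26 between them
- lever_knob (a point): centre of the lever's green ball knob, 30 diameter, 100 from the pivot along the lever, on a steel rod 10 thick
- lever (a joint): angle of the status lever in rad: 0 = straight up, negative = leaning towards the station's -x (the robot), positive = away, limits -1 and 1; stiff, stays where it is left. It starts leaning towards the robot
Mind the look-alikes: they are no part of the job. There is more than one size of the spray; the job needs the smaller. Of the things that look like the case_red, the larger one is meant.

How it is judged:
By the outcome, as a careful person would: the job done as asked, in the order asked, and still so for the second after the job is handed in, with the robot touching nothing.
It also fails if it takes over 72 s, if anything falls off the work surface, if the arm or the gripper's body presses on something with over 40 N, if the wrist force passes 120 N, or if a joint passes its speed limit or range.

## Working session

There is one attempt and no reset: what is moved stays moved. The work goes in short steps, each a Python script; the robot and the scene stay as the last script left them, time stands still between calls to the robot, and variables do not carry over. Pictures are saved under pics/ and viewed, about 8 in all and at most 12, crops included, and the job is handed in when it is done.

```bash
mkdir -p pics
cat > h.py <<'E'
import numpy as np, cv2
from scipy.spatial.transform import Rotation as R
from rig import robot, kinematics, state, cams, workorder
def snap(n):
    c=cams.read_camera(n); c['R']=R.from_rotvec(np.array(c['rvec']).ravel()).as_matrix(); c['t']=np.array(c['tvec']).ravel()
    c['f']=200/np.tan(np.radians(c['vfov'])/2); return c
def slopes(c,u,v):
    d=np.stack([(np.asarray(u,float)-c['cx'])/c['f'],(np.asarray(v,float)-c['cy'])/c['f']],-1); s=d.copy()
    for _ in range(20): s=d/(1+c['k1']*(s**2).sum(-1,keepdims=True))
    return s
def plane(c,u,v,z):
    s=slopes(c,u,v); r=np.concatenate([s,np.ones(s.shape[:-1]+(1,))],-1)@c['R']; o=-c['R'].T@c['t']
    return o+r*((z-o[2])/r[...,2])[...,None]
def cloud(c):
    v,u=np.mgrid[:400,:640]; s=slopes(c,u,v); z=c['z_map'][...,None].astype(float)
    p=(np.concatenate([s*z,z],-1)-c['t'])@c['R']; p[c['z_map']<=0]=np.nan; return p
def save(c,n,box=None,k=1):
    im=c['color'][...,::-1]
    if box: im=im[box[1]:box[3],box[0]:box[2]]
    cv2.imwrite('pics/'+n,cv2.resize(im,None,fx=k,fy=k,interpolation=cv2.INTER_CUBIC))
def ori(yaw,tilt=None):
    """tool down, jaw axis (tool y) at yaw from world y"""
    return (R.from_euler('z',yaw)*R.from_euler('x',np.pi)).as_rotvec()
E
python3 - <<'E'
from h import *
for n in('top','side'):
    c=snap(n); save(c,n+'0.png'); np.savez(n+'0.npz',**{k:c[k] for k in c})
    print(n,-c['R'].T@c['t'],c['R'][2],c['f'],c['k1'],(c['z_map']>0).mean())
s=state();print(s['clock'],s['ee_rot'])
E
```

```text
top [ 390.87812114  -34.08313724 1390.39802128] [ 0.04671768  0.02133803 -0.9986802 ] 441.6140350720925 0.01728931987360018 0.99630859375
side [355.75374253 735.44198295 635.29730063] [ 0.12387535 -0.81723706 -0.56283078] 365.4120707461135 -0.06662318152297225 0.996125
0.1 [-3.09680857e+00 -5.18506790e-01  1.48027800e-04]
```

View pics/top0.png

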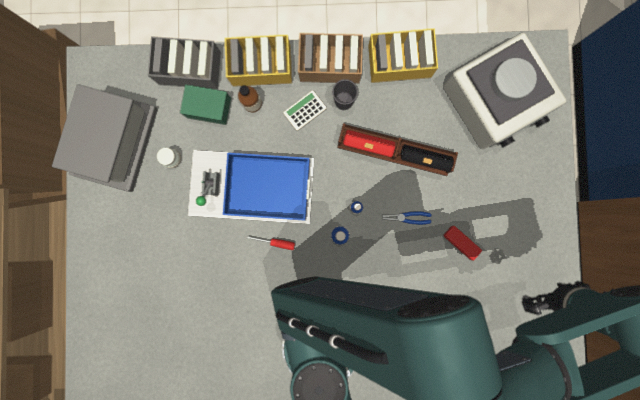

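View pics/side0.png

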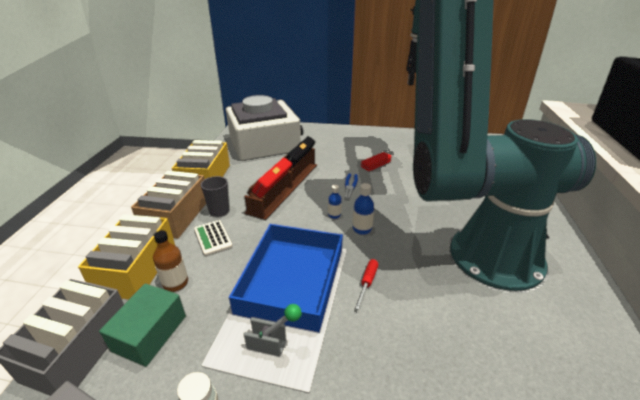

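Top view: red case in the rack (368,142), with the smaller red look-alike lying at (462,242). Black case at (428,158). Pliers (410,217); the red screwdriver at (270,241) is irrelevant. There are two bottles, at (357,207) and (340,236). In the side view the one at (335,203) is clearly smaller than (363,212). Tray at (268,187), lever knob at (201,201). Next I measure and check in one close crop.

```bash
cat >> h.py <<'E'
def rect(p):
    (c,s,a)=cv2.minAreaRect(p[:,:2].astype(np.float32)); b=cv2.boxPoints((c,s,a))
    i=np.argmax([np.linalg.norm(b[1]-b[0]),np.linalg.norm(b[2]-b[1])]); d=b[i+1]-b[i]
    return np.round(c,1),np.round(sorted(s),1),round(np.degrees(np.arctan2(d[1],d[0])),1)
def mask(c,lo,hi,box):
    h=cv2.cvtColor(c['color'],cv2.COLOR_RGB2HSV); m=cv2.inRange(h,lo,hi)>0
    k=np.zeros_like(m); k[box[1]:box[3],box[0]:box[2]]=1; return m&k
def mid(c,m):
    v,u=np.nonzero(m); return u,v
E
python3 - <<'E'
from h import *
c=snap('top'); d=snap('side'); P=cloud(c); Q=cloud(d)
save(c,'crop1.png',(330,110,490,270),3.5)
# bench check
print('bench z',np.nanmedian(P[240:300,100:200,2]),np.nanmedian(Q[350:390,420:500,2]))
blue=((100,120,40),(125,255,255)); red1=((0,140,60),(8,255,255)); 
m=mask(c,*blue,(215,145,320,228)); p=P[m]; print('tray all',rect(p[p[:,2]>52]),np.nanpercentile(p[:,2],[2,50,98]))
print('tray floor',rect(p[p[:,2]<20]))
m=mask(d,*blue,(225,220,350,335)); p=Q[m]; print('side tray',rect(p[p[:,2]>50]),np.percentile(p[:,2],[2,50,98]))
m=mask(c,*red1,(335,120,402,165)); p=P[m]; print('red',rect(p),np.percentile(p[:,2],[2,50,98]),p.mean(0))
m=mask(d,*red1,(245,140,320,210)); p=Q[m]; print('red side',rect(p),np.percentile(p[:,2],[2,50,98]),p.mean(0))
# rack points
B=P[118:178,330:462].reshape(-1,3); b=B[B[:,2]>25]; print('rack>25',rect(b),np.percentile(b[:,2],[50,98,100]))
for nm,box in(('sm',(346,196,366,220)),('lg',(328,222,352,250))):
    B=P[box[1]:box[3],box[0]:box[2]].reshape(-1,3); t=B[B[:,2]>25]; print(nm,t[:,2].max(),t.mean(0),np.median(t[t[:,2]>t[:,2].max()-15],0),len(t))
for nm,box in(('sm',(325,180,346,220)),('lg',(350,180,378,236))):
    B=Q[box[1]:box[3],box[0]:box[2]].reshape(-1,3); t=B[B[:,2]>12]; print('side',nm,t[:,2].max(),t.mean(0),rect(t),len(t))
m=mask(c,*blue,(380,205,440,228)); u,v=mid(c,m); p=plane(c,u,v,12.); print('handles',rect(p),p.mean(0), len(u))
B=P[205:230,375:440].reshape(-1,3); t=B[(B[:,2]>6)]; print('pliers z>6',rect(t),t[:,2].max(),len(t))
g=((50,120,40),(75,255,255))
m=mask(c,*g,(192,190,212,212)); print('knob',P[m].mean(0),P[m][:,2].max(),m.sum()); k1=[x.mean() for x in mid(c,m)]
m=mask(d,*g,(280,300,305,325)); k2=[x.mean() for x in mid(d,m)]; print(Q[m].mean(0))
def ray(c,k):
    s=slopes(c,*k); r=np.r_[s,1]@c['R']; return -c['R'].T@c['t'], r/np.linalg.norm(r)
o1,r1=ray(c,k1);o2,r2=ray(d,k2); a=np.linalg.lstsq(np.c_[r1,-r2],o2-o1,rcond=None)[0]; print('tri',o1+a[0]*r1,o2+a[1]*r2)
E
```

```text
bench z 1.9142281348585417 -1.1930955332879432
tray all (array([498.7, 154.9]), array([188.2, 249.4]), np.float32(84.6)) [ 6.39444181 12.71013915 64.99213179]
tray floor (array([498.8, 157.5]), array([180.5, 238.3]), np.float32(84.7))
side tray (array([501.7, 181.9]), array([189.9, 303.5]), np.float32(84.8)) [nan nan nan]
red (array([ 613. , -158.2]), array([ 45.4, 158.6]), np.float32(71.5)) [nan nan nan] [nan nan nan]
red side (array([ 578.6, -235.9]), array([ 56.1, 336.7]), np.float32(68.3)) [nan nan nan] [nan nan nan]
rack>25 (array([ 598.5, -243. ]), array([ 72.2, 355.2]), np.float32(73.7)) [109.16825641 124.49401931 129.68789442]
sm 106.66299329361277 [ 426.90725132 -115.49077508   74.49442796] [ 427.74622706 -117.68728394  100.46411351] 132
lg 149.2516250431338 [347.20754125 -63.33254403 108.58009784] [345.07524302 -63.62925017 143.18982383] 270
side sm 98.91240333073011 [ 428.74963843 -104.38201168   53.7487629 ] (array([ 428.8, -108.9]), array([29.2, 35.1]), np.float32(8.7)) 320
side lg 142.04164197176323 [347.76460051 -48.85887337  74.38011798] (array([ 373. , -162.8]), array([ 54.3, 265.2]), np.float32(-75.9)) 798
handles (array([ 391.5, -304.8]), array([34.1, 83.4]), np.float32(88.5)) [ 391.28617744 -306.54160329   12.        ] 180
pliers z>6 (array([ 393.8, -276.5]), array([ 74.8, 198.9]), np.float32(88.6)) 21.429236220154205 425
knob [nan nan nan] nan 54
[nan nan nan]
tri [456.60796451 336.82341062 120.38601363] [456.80344758 336.84990437 120.4038684 ]
```

View pics/crop1.png

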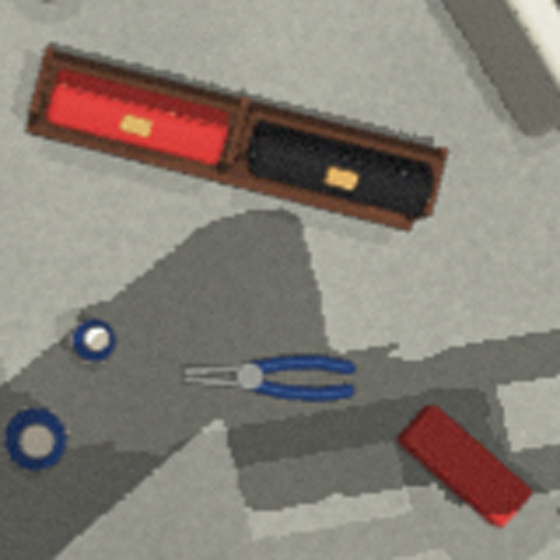

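Crop: full-size red case in the left slot (crop 135,125) and black in the right. The smaller red case at (465,465) is the decoy. Small spray at (95,340), large at (37,438). Pliers have their joint at (247,376), with the jaws towards +y. The sizes check out: tray 188x249, rack 72x355, lever radius 99.9, bottle tops 100 vs about 145. I start with the case.

```bash
cat >> h.py <<'E'
ST=np.array([499.,156,0]); sx=np.array([.9956,-.094,0]); sy=np.array([.094,.9956,0]); Z=np.array([0,0,1.])
def stn(x,y,z): return ST+x*sx+y*sy+z*Z
def orient(zd,yd): return R.from_matrix(np.c_[np.cross(yd,zd),yd,zd]).as_rotvec()
def rep(t=''):
    s=state(); print(t,'t%.1f'%s['clock'],'F',np.round(s['ft_force'],1),'w%.1f'%s['gripper_width'],np.round(s['position'],1))
def pick(pos,zd,yd):
    """orientation with the jaw sign needing the least joint travel"""
    q0=np.array(state()['joint_positions']); best=None
    for s in(1,-1):
        o=orient(zd,s*yd); q=kinematics.solve_ik(pos,o)
        if q is not None:
            d=np.abs(np.array(q)-q0).max(); print('ik',s,np.round(q,2))
            if best is None or d<best[0]: best=(d,o)
    return best[1]
E
python3 - <<'E'
from h import *
c=snap('top');P=cloud(c);m=mask(c,(0,140,60),(8,255,255),(335,120,402,165));p=P[m];p=p[~np.isnan(p[:,0])]
ex=np.array([np.sin(np.radians(73.7)),-np.cos(np.radians(73.7)),0]);ey=np.array([-ex[1],ex[0],0])
rk=np.array([598.5,-243,0]); q=(p-rk)@np.c_[ex,ey,Z]
cz=-.5*ex+.866*Z; cx=.866*ex+.5*Z
l=np.c_[(p-rk-65*Z)@cx,q[:,1],(p-rk-65*Z)@cz]; print('red in slot frame (x,y,z) pct',np.percentile(l,[3,50,97],axis=0).round(1))
ymid=np.percentile(l[:,1],[1,99]).mean(); print('ymid',ymid)
fl=rk+65*Z+np.clip(ymid,82,92)*ey
g=fl+46*cz; zd=-cz; tcp=g+19*zd
o=pick(tcp+90*cz,zd,cx); robot.command_gripper(64,40)
robot.goto(tcp+90*cz,o); rep('pre')
d=snap('side'); save(d,'pre.png',(200,60,420,230),3.5)
np.save('case.npy',np.r_[tcp,cz,o])
E
```

```text
red in slot frame (x,y,z) pct [[-42.8  16.4 -37. ]
 [ 15.8  87.4  52.7]
 [ 26.8 158.6  58.8]]
ymid 86.10013189220817
ik 1 [-0.41  0.24  2.06  0.19  0.33 -0.28]
ik -1 [-0.41  0.24  2.06  0.19  0.33  2.86]
pre t2.6 F [ 0.1 -0.   0.2] w64.2 [ 567.  -144.9  166.7]
```

View pics/pre.png

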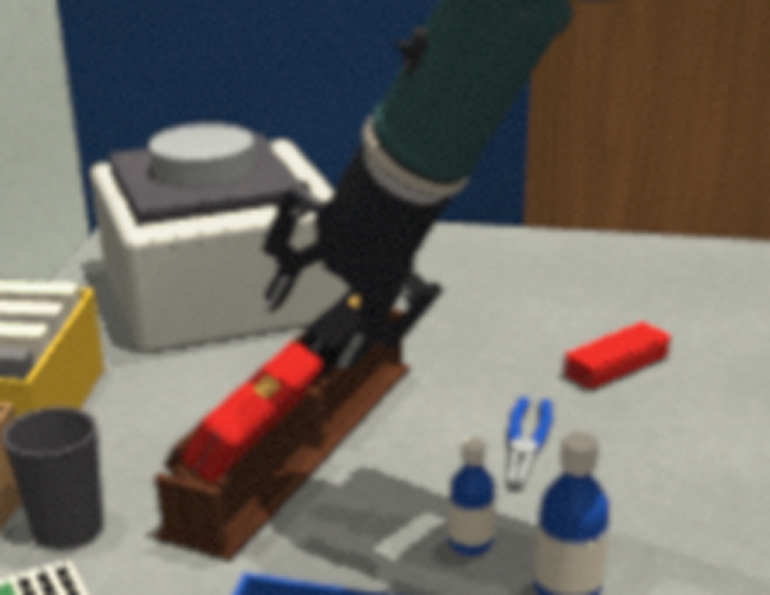

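Run:
```python
from h import *
ex=np.array([np.sin(np.radians(73.7)),-np.cos(np.radians(73.7)),0]);ey=np.array([-ex[1],ex[0],0])
rk=np.array([598.5,-243,0]);cz=-.5*ex+.866*Z; cx=.866*ex+.5*Z; fl=rk+65*Z
for n,box in(('top',(335,120,402,165)),('side',(245,140,300,205))):
    z=np.load(n+'0.npz'); c={k:z[k] for k in z.files}; P=cloud(c)
    p=P[mask(c,(0,140,60),(8,255,255),box)];p=p[~np.isnan(p[:,0])]
    l=np.c_[(p-fl)@cx,(p-fl)@ey,(p-fl)@cz]; l=l[(l[:,1]>25)&(l[:,1]<150)]
    t=l[l[:,2]>50]; print(n,'top face',np.percentile(t,[3,50,97],axis=0).round(1).tolist())
    f=l[(l[:,2]>25)&(l[:,2]<46)]; print('faces x',np.percentile(f[:,0],[5,25,50,75,95]).round(1),len(f))
    for a in(25,110):
        h=l[(l[:,1]>a)&(l[:,1]<a+40)&(l[:,2]>50)]; print('yaw chk',a,np.median(h[:,0]).round(1))
    # rack rim lines
    b=P[110:180,325:470].reshape(-1,3) if n=='top' else P[130:220,235:325].reshape(-1,3); q=(b-rk)@np.c_[ex,ey,Z]
    q=q[(q[:,2]>30)&(np.abs(q[:,1])<185)]; print('rack x,y ext',np.percentile(q[:,:2],[1,99],axis=0).round(1).tolist())
```

```text
top top face [[-8.2, 28.8, 50.6], [9.0, 87.6, 54.6], [24.9, 146.6, 60.1]]
faces x [23.4 24.3 25.  25.5 26.5] 101
yaw chk 25 8.4
yaw chk 110 8.7
rack x,y ext [[-34.0, -177.3], [159.7, 173.9]]
side top face [[-8.3, 28.7, 50.1], [5.0, 100.5, 51.8], [19.9, 147.7, 54.3]]
faces x [-12.2 -11.8 -11.7 -11.3 -10.2] 49
yaw chk 25 4.7
yaw chk 110 6.2
rack x,y ext [[-33.2, -181.3], [254.9, 180.7]]
```

Both views put the case faces at +25 and −11.7 (36.7 thick), so the case sits 6.5 mm off along its thickness. I correct for that and grasp.

Run:
```python
from h import *
a=np.load('case.npy'); tcp,cz,o=a[:3],a[3:6],a[6:]
ex=-(cz-cz[2]*Z)/.5; cx=.866*ex+.5*Z; tcp=tcp+6.5*cx; rep('0')
robot.movel(tcp+90*cz); print(robot.movel(tcp,velocity=120,force_limit=15)); rep('at')
robot.command_gripper(20,40); rep('closed')
robot.movel(tcp+45*cz,velocity=100); rep('out')
up=tcp+45*cz+np.array([-20,0,80]); robot.movel(up,velocity=150); rep('up')
d=snap('side'); save(d,'grasp.png',(200,60,420,230),3)
```

```text
0 t2.7 F [ 0.4 -1.   0.1] w64.0 [ 566.9 -145.   166.6]Traceback (most recent call last):
  File "<stdin>", line 4, in <module>
rig.MotionError: the arm cannot follow that straight line within its joint ranges
```

Run:
```python
from h import *
a=np.load('case.npy'); tcp,cz,o=a[:3],a[3:6],a[6:]
ex=-(cz-cz[2]*Z)/.5; cx=.866*ex+.5*Z; ey=np.array([-ex[1],ex[0],0]); tcp=tcp+6.5*cx; rep('0')
for h in(90,60,30,0):
    for tl in(0,-6,-12):
        oo=(R.from_rotvec(ey*np.radians(-tl))*R.from_rotvec(o))
        q=kinematics.solve_ik(tcp+h*cz,oo.as_rotvec()); print(h,tl,None if q is None else np.round(q,2),oo.as_matrix()[:,2].round(2))
```

```text
0 t2.9 F [ 0.1  0.6 -0.5] w64.0 [ 572.9 -146.4  170.3]
90 0 [-0.4   0.24  2.05  0.18  0.34 -0.27] [ 0.48 -0.14 -0.87]
90 -6 [-0.39  0.25  1.96  0.09  0.52 -0.18] [ 0.39 -0.11 -0.91]
90 -12 [-0.39  0.28  1.87  0.05  0.68 -0.14] [ 0.3  -0.09 -0.95]
60 0 [-0.4   0.3   2.04  0.21  0.28 -0.3 ] [ 0.48 -0.14 -0.87]
60 -6 [-0.39  0.31  1.95  0.1   0.46 -0.18] [ 0.39 -0.11 -0.91]
60 -12 [-0.38  0.33  1.87  0.05  0.63 -0.14] [ 0.3  -0.09 -0.95]
30 0 [-0.4   0.37  2.04  0.25  0.22 -0.34] [ 0.48 -0.14 -0.87]
30 -6 [-0.39  0.37  1.95  0.11  0.41 -0.19] [ 0.39 -0.11 -0.91]
30 -12 [-0.38  0.39  1.86  0.05  0.58 -0.14] [ 0.3  -0.09 -0.95]
0 0 None [ 0.48 -0.14 -0.87]
0 -6 [-0.38  0.43  1.94  0.12  0.36 -0.2 ] [ 0.39 -0.11 -0.91]
0 -12 [-0.38  0.45  1.85  0.06  0.53 -0.14] [ 0.3  -0.09 -0.95]
```

Run:
```python
from h import *
a=np.load('case.npy'); tcp,cz,o=a[:3],a[3:6],a[6:]
ex=-(cz-cz[2]*Z)/.5; cx=.866*ex+.5*Z; ey=np.array([-ex[1],ex[0],0]); tcp=tcp+6.5*cx; g=tcp+19*cz
for ph in(-18,-12,12,18):
    f=np.radians(ph); zd=-cz*np.cos(f)+ey*np.sin(f)
    for s in (1,-1):
        O=orient(zd,s*cx); print(ph,s,*[None if (q:=kinematics.solve_ik(g+h*cz+19*zd,O)) is None else np.round(q,2).tolist() for h in(90,0)])
```

```text
-18 1 [-0.14, 0.3, 2.01, -0.85, 0.52, 0.92] None
-18 -1 [-0.14, 0.3, 2.01, -0.85, 0.52, -2.22] None
-12 1 [-0.22, 0.27, 2.03, -0.64, 0.41, 0.65] [-0.23, 0.46, 2.0, -0.96, 0.29, 0.99]
-12 -1 [-0.22, 0.27, 2.03, -0.64, 0.41, -2.49] [-0.23, 0.46, 2.0, -0.96, 0.29, -2.15]
12 1 [-0.58, 0.26, 2.04, 0.76, 0.52, -0.96] [-0.55, 0.45, 2.01, 1.02, 0.4, -1.22]
12 -1 [-0.58, 0.26, 2.04, 0.76, 0.52, 2.18] [-0.55, 0.45, 2.01, 1.02, 0.4, 1.92]
18 1 [-0.66, 0.29, 2.03, 0.88, 0.65, -1.13] [-0.62, 0.48, 2.0, 1.08, 0.53, -1.35]
18 -1 [-0.66, 0.29, 2.03, 0.88, 0.65, 2.01] [-0.62, 0.48, 2.0, 1.08, 0.53, 1.79]
```

Run:
```python
from h import *
a=np.load('case.npy'); tcp,cz,o=a[:3],a[3:6],a[6:]
ex=-(cz-cz[2]*Z)/.5; ex/=np.linalg.norm(ex); cz=-.5*ex+.866025*Z; cx=.866025*ex+.5*Z; ey=np.array([-ex[1],ex[0],0]); tcp=tcp+6.5*cx; g=tcp+19*cz
f=np.radians(12); zd=-cz*np.cos(f)+ey*np.sin(f); O=orient(zd,cx); T=g+19*zd
robot.goto(T+90*cz,O); rep('pre')
print(robot.movel(T,velocity=120,force_limit=15)); rep('at')
robot.command_gripper(20,40); rep('closed')
robot.movel(T+45*cz,velocity=100); rep('out')
robot.movel(T+45*cz+np.array([-20,0,80]),velocity=150); rep('up')
d=snap('side'); save(d,'grasp.png',(200,60,420,230),3)
```

```text
pre t3.6 F [ 0.2 -0.2 -0. ] w63.7 [ 572.4 -141.9  169.6]
False
at t4.5 F [0.4 0.4 0.3] w64.3 [ 615.9 -154.    92.1]
closed t4.9 F [-3.1  1.2  6.8] w35.5 [ 616.2 -154.4   92.9]
out t5.5 F [-0.1 -0.6 -1.1] w35.4 [ 594.4 -148.1  130.9]
up t6.2 F [-1.   0.3 -1.3] w35.4 [ 574.2 -147.8  210. ]
```

View pics/grasp.png

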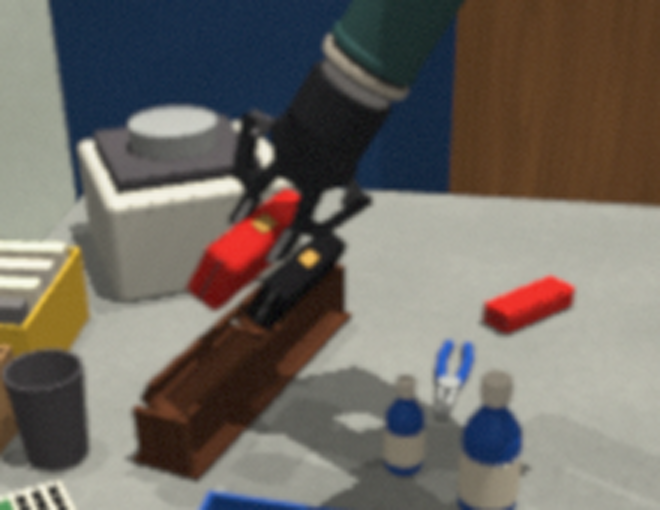

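Red case held and black undisturbed in its rack. Now lowering it into the tray.

Run:
```python
from h import *
f=np.radians(12); zd=-Z*np.cos(f)+sy*np.sin(f)
T=stn(45,-38,58)+19*zd; O=pick(T+90*Z,zd,sx)
robot.goto(T+90*Z,O); rep('above')
robot.movel(T+12*Z,velocity=150); rep()
print(robot.movel(T-6*Z,velocity=30,force_limit=6)); rep('down')
robot.command_gripper(50); rep('rel')
p=np.array(state()['position']); robot.movel(p-100*zd,velocity=200); rep('up')
c=snap('top'); save(c,'placed1.png',(180,110,440,270),3)
```

```text
ik 1 [-0.05  0.39  1.77  0.25  0.98 -0.1 ]
above t7.3 F [-0.1  1.2 -1.5] w35.2 [540.7 117.5 129.1]
 t8.0 F [-0.8 -0.6 -2. ] w35.3 [541.1 117.3  51.9]
True
down t8.4 F [0.2 0.6 2.8] w35.3 [541.8 117.9  42.8]
rel t8.7 F [0.1 0.2 0.1] w49.9 [540.8 117.8  42.2]
up t9.3 F [-0.2  0.1 -1.6] w49.8 [538.4  97.2 139.5]
```

View pics/placed1.png

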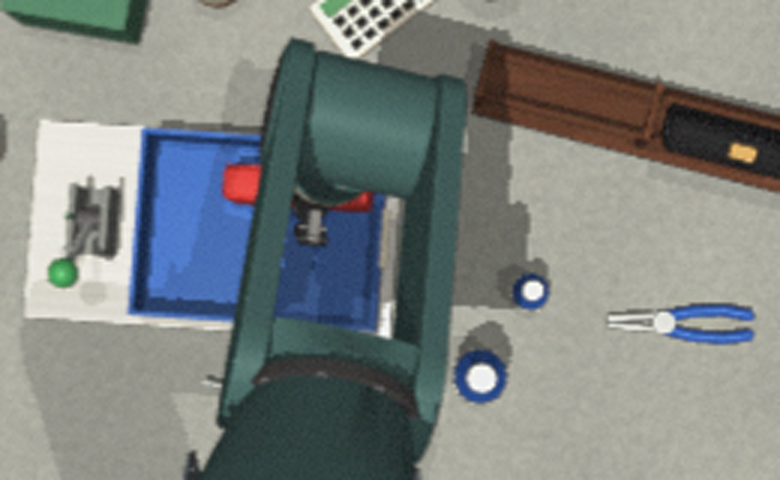

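Case is in the tray (crop 300,190), standing upright. Pliers next.

Run:
```python
from h import *
a=np.radians(88.5); px=np.array([np.cos(a),np.sin(a),0]); py=np.array([px[1],-px[0],0])
T=np.array([392.4,-271.3,3]); O=pick(T+80*Z,-Z,py)
robot.command_gripper(66,50); robot.goto(T+100*Z,O); rep('pre')
c=snap('top')
robot.movel(T+15*Z,velocity=150); print(robot.movel(T,velocity=50,force_limit=12)); rep('at')
robot.command_gripper(15,50); rep('closed')
robot.movel(T+120*Z,velocity=150); rep('up')
d=snap('side'); save(d,'pl.png',(250,60,470,230),3)
```

```text
ik 1 [-0.75  0.39  1.93 -0.    0.82 -0.72]
ik -1 [-0.75  0.39  1.93 -0.    0.82  2.42]
pre t11.1 F [-0.4  0.5 -0.4] w66.2 [ 392.9 -270.8  103.1]
False
at t12.4 F [ 0.5 -0.   0.6] w65.8 [ 392.2 -271.1    2.8]
closed t12.8 F [-2.   0.3  9. ] w31.0 [ 392.6 -271.6    3.7]
up t13.7 F [-0.4  0.1 -1.4] w31.6 [ 391.8 -270.8  122.3]
```

View pics/pl.png

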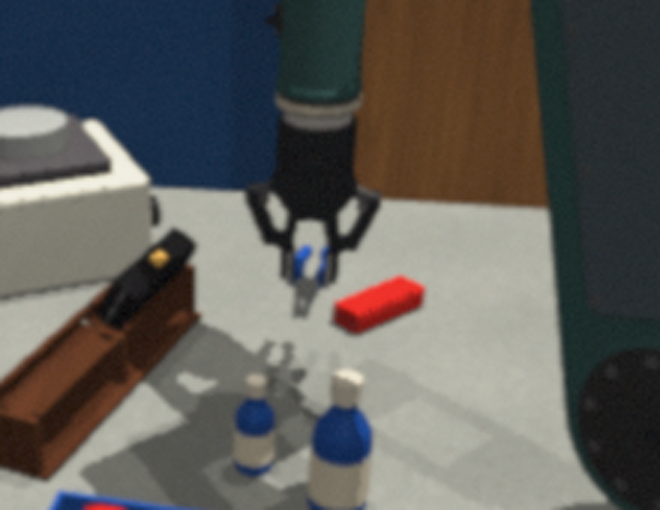

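Pliers held, roughly level. Route above the bottles (z 195), then lower into the tray.

Run:
```python
from h import *
p=np.array(state()['position']); robot.movel(p+75*Z,velocity=250)
T=stn(-42,0,14); O=pick(T+180*Z,-Z,sx)
robot.goto(T+180*Z,O); rep('above'); robot.movel(T+12*Z,velocity=200)
print(robot.movel(T-4*Z,velocity=30,force_limit=6)); rep('down')
robot.command_gripper(46); rep('rel')
p=np.array(state()['position']); robot.movel(p+180*Z,velocity=250); rep('up')
# bottle
B=np.array([428,-116.5,33.]); yd=np.array([53,82,0])/np.hypot(53,82)
robot.command_gripper(80,35); O=pick(B+130*Z,-Z,yd); robot.goto(B+130*Z,O); rep('pre')
c=snap('top'); d=snap('side'); save(c,'tray2.png',(180,110,440,270),3)
blue=((100,100,30),(125,255,255))
for n,q,box in(('top',c,(346,190,372,224)),('side',d,(322,180,350,222))):
    P=cloud(q)[box[1]:box[3],box[0]:box[2]].reshape(-1,3); t=P[(P[:,2]>15)&(P[:,2]<58)]; print(n,np.nanpercentile(t,[2,50,98],axis=0).round(1).tolist(),len(t))
```

```text
ik 1 [ 0.19  0.23  1.8  -0.    1.11  0.29]
ik -1 [ 0.19  0.23  1.8   0.    1.11 -2.85]
above t15.8 F [ 0.4  0.6 -1. ] w31.5 [457.3 159.2 193.7]
True
down t17.3 F [-1.   0.4  6.1] w31.2 [457.8 160.1  14.8]
rel t17.6 F [ 6.1 -0.2  2.5] w46.0 [459.6 160.3  14.9]
up t18.4 F [ 0.2 -0.4 -0.4] w46.1 [458.  160.  193.6]
ik 1 [-0.42  0.22  1.92 -0.    1.   -1.42]
ik -1 [-0.42  0.22  1.92 -0.    1.    1.72]
pre t20.1 F [ 0.7  0.3 -0.3] w79.9 [ 428.2 -116.2  163.1]
top [nan, nan, nan] 0
side [[411.8, -109.8, 16.3], [427.9, -100.0, 36.7], [446.1, -95.5, 56.8]] 162
  return np.nanmean(a, axis, out=out, keepdims=keepdims)
```

View pics/tray2.png

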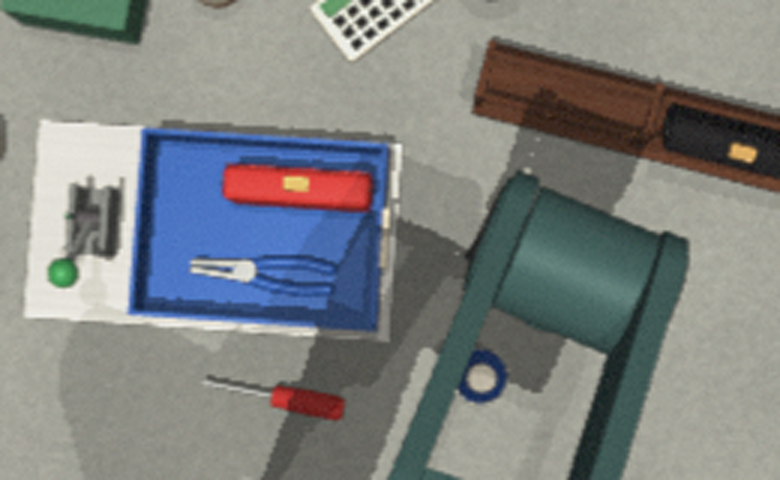

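Case (crop 297,185) and pliers (crop 262,272) are in the tray, and the side view gives the bottle at about (429,−115). Now the bottle.

Run:
```python
from h import *
B=np.array([428.5,-115.5,33.])
robot.movel(B+60*Z,velocity=200); print(robot.movel(B,velocity=80,force_limit=10)); rep('at')
robot.command_gripper(20,35); rep('closed')
robot.movel(B+140*Z,velocity=200); rep('up')
T=stn(42,84,44); O=pick(T+130*Z,-Z,sx); robot.goto(T+130*Z,O); rep('above')
robot.movel(T+12*Z,velocity=150); print(robot.movel(T-5*Z,velocity=30,force_limit=5)); rep('down')
robot.command_gripper(54); rep('rel')
p=np.array(state()['position']); robot.movel(p+130*Z,velocity=200); rep('up')
# towards the lever
piv=stn(0,175,40); K=np.array([456.7,336.8,120.4]); print('piv',piv,(K-piv)@np.c_[sx,sy,Z])
O=pick(K+100*Z,-Z,sy); robot.command_gripper(70,30); robot.goto(K+np.array([0,0,100]),O); rep('lever')
c=snap('top'); save(c,'tray3.png',(180,110,440,270),3)
```

```text
False
at t21.6 F [-0.2 -0.7 -0.3] w79.9 [ 428.9 -115.7   33.4]
closed t22.1 F [-0.8 -0.6  4.7] w36.8 [ 428.8 -115.7   33.4]
up t23.0 F [ 0.  -0.3 -0.4] w36.8 [ 427.7 -115.1  172.2]
ik 1 [ 0.29  0.41  1.58 -0.    1.15  0.38]
ik -1 [ 0.29  0.41  1.58  0.    1.15 -2.76]
above t24.3 F [-0.3 -0.  -0.9] w36.6 [548.3 234.7 173.3]
True
down t25.7 F [0.2 0.3 3. ] w36.8 [549.6 235.9  44.2]
rel t26.0 F [ 0.2 -0.1 -0.1] w53.9 [548.4 235.6  43.6]
up t26.8 F [-0.1 -0.4 -0.4] w53.7 [547.5 235.4 172.6]
piv [515.45 330.23  40.  ] [-59.10908    1.018592  80.4     ]
ik 1 [ 0.51  0.32  1.6  -0.    1.22 -0.96]
ik -1 [ 0.51  0.32  1.6  -0.    1.22  2.18]
lever t28.4 F [ 0.2 -0.  -0.5] w70.1 [456.9 336.6 220.3]
```

View pics/tray3.png

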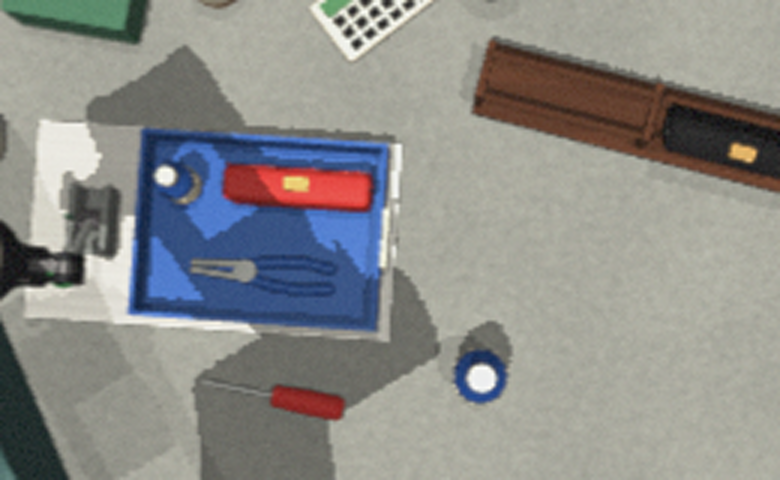

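All three are in the tray, with the bottle standing at crop (175,180). Now the lever: grip the knob along the hinge axis and follow the arc.

Run:
```python
from h import *
piv=stn(0,175.5,40); off=-19*Z
K=lambda th: piv+100*(np.sin(th)*sx+np.cos(th)*Z)
th0=-.633
print(robot.movel(K(th0)+off,velocity=120,force_limit=15)); rep('at')
robot.command_gripper(20,40); rep('grip')
for th in np.linspace(th0,0,7)[1:]:
    robot.movel(K(th)+off,velocity=50); 
    rep('%.2f'%th)
robot.command_gripper(60); rep('rel')
robot.movel(K(0)+off+110*Z,velocity=150)
robot.goto(np.array([420,330,300.]),orient(-Z,sy)) ; rep('away')
c=snap('top');d=snap('side'); save(d,'lev.png',(200,190,370,390),3)
g=((50,120,40),(75,255,255)); k=[]
for q,box in((c,(185,165,230,225)),(d,(250,270,330,350))):
    m=mask(q,*g,box).astype(np.uint8); n,l,s,ce=cv2.connectedComponentsWithStats(m); i=1+s[1:,4].argmax(); k.append(ce[i]); print(ce[i],s[i,4])
def ray(c,k):
    s=slopes(c,*k); r=np.r_[s,1]@c['R']; return -c['R'].T@c['t'], r/np.linalg.norm(r)
(o1,r1),(o2,r2)=ray(c,k[0]),ray(d,k[1]); a=np.linalg.lstsq(np.c_[r1,-r2],o2-o1,rcond=None)[0]
X=(o1+a[0]*r1+o2+a[1]*r2)/2; l=(X-piv)@np.c_[sx,sy,Z]; print('knob',X,l,'angle',np.arctan2(l[0],l[2]))
```

```text
False
at t29.6 F [0.1 0.8 0.4] w70.2 [457.2 336.6 102.3]
grip t30.0 F [-2.8 -4.9  5.6] w27.8 [455.9 335.4 101.9]
-0.53 t30.4 F [-5.6 -4.5  5.7] w27.7 [464.5 334.6 107.6]
-0.42 t30.7 F [-2.9 -5.7  2.9] w27.8 [474.8 333.7 112.3]
-0.32 t31.1 F [-1.2 -5.7 -1.2] w27.7 [485.3 332.7 115.9]
-0.21 t31.4 F [ 0.4 -5.2 -1.9] w27.6 [495.6 331.8 118.6]
-0.11 t31.8 F [-0.3 -5.9 -2.2] w27.6 [506.1 330.8 120.2]
0.00 t32.2 F [ 0.2 -4.8 -3.7] w27.1 [516.6 329.8 120.7]
rel t32.6 F [-0.1 -0.5 -0.6] w60.4 [516.1 331.2 121.4]
away t34.0 F [ 0.8  0.6 -0. ] w59.9 [419.6 330.  299.7]
[200.22413793 182.63793103] 58
[263.96446701 299.59390863] 197
knob [506.91279478 331.48617677 138.66582125] [-8.61772213e+00 -5.18753747e-02  9.86658213e+01] angle -0.08712143408009444
```

View pics/lev.png

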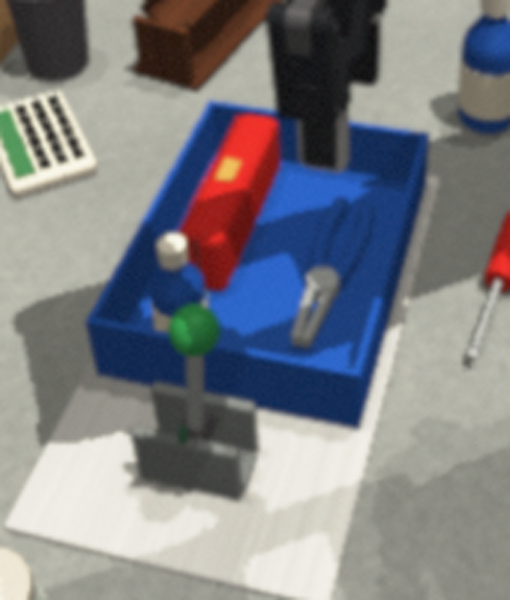

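Everything is in the tray, but the knob triangulates at −0.087 rad, so it slipped a little in the pads. Before correcting, I check the hinge position itself from the cheeks.

```bash
cat >> h.py <<'E'
from scipy.optimize import least_squares
def knob():
    for n in('top','side'):
        q=snap(n); P=cloud(q).reshape(-1,3); l=(P-stn(0,175.5,40))@np.c_[sx,sy,Z]
        b=(np.abs(l[:,0])<45)&(np.abs(l[:,1])<26)&(l[:,2]<19)&(l[:,2]>(8 if n=='top' else -10)); ch=l[b]
        k=l[(np.abs(l[:,1])<25)&(l[:,2]>80)&(np.abs(l[:,0])<45)]
        s=least_squares(lambda x:np.linalg.norm(k-x,axis=1)-15,[0,0,95],loss='soft_l1').x
        print(n,'cheeks x',np.percentile(ch[:,0],[1,3,97,99]).round(1),'y',np.percentile(ch[:,1],[2,98]).round(1),len(ch),'sphere',s.round(1),len(k),'rms',np.std(np.linalg.norm(k-s,axis=1)).round(1))
        r=l[(np.abs(l[:,1])<9)&(l[:,2]>25)&(l[:,2]<78)&(np.abs(l[:,0])<30)]
        if len(r)>8: print('  rod slope (rad)',np.polyfit(r[:,2],r[:,0],1).round(3),len(r))
E
python3 - <<'E'
from h import *
knob()
c=snap('top');P=cloud(c);p=P[mask(c,(100,120,40),(125,255,255),(215,145,320,228))]; print(rect(p[(p[:,2]>52)&(p[:,2]<70)]))
p=P[140:230,180:320].reshape(-1,3); p=p[(p[:,2]>3)&(p[:,2]<75)&(p[:,1]>0)&(p[:,1]<300)&(p[:,2]>45)];print('rim any colour',rect(p))
E
```

```text
top cheeks x [-35.2 -34.7  29.7  32.2] y [-23.9  17.8] 123 sphere [ -9.2  -1.5 102.1] 94 rms 151.1
  rod slope (rad) [-0.105 -0.163] 11
side cheeks x [-35.7 -34.6  31.5  33.3] y [-18.8  21.7] 763 sphere [-9.1 -0.5 98.6] 248 rms 0.8
  rod slope (rad) [-0.095 -1.335] 108
(array([498.8, 155.1]), array([188.6, 249.2]), np.float32(84.7))
rim any colour (array([498.3, 152.7]), array([190.3, 257.3]), np.float32(84.7))
```

Two views agree: knob at −9, cheek centre at −1.2, rod slope −0.095 rad, so the lever needs about +0.08 rad more. Re-grip and correct.

Run:
```python
from h import *
piv=stn(-1.2,175.2,40); off=-19*Z
K=lambda th: piv+100*(np.sin(th)*sx+np.cos(th)*Z)
O=orient(-Z,sy); robot.command_gripper(60,80); robot.goto(K(-.079)+off+90*Z,O)
robot.movel(K(-.079)+off,velocity=120,force_limit=15); robot.command_gripper(20,80); rep('grip')
robot.movel(K(-.04)+off,velocity=30); robot.movel(K(0.0)+off,velocity=30); robot.sleep(.3); rep('end')
robot.command_gripper(60); rep('rel'); robot.movel(K(0)+off+110*Z,velocity=150)
robot.goto(np.array([420,330,300.]),O); rep('away'); knob()
```

```text
grip t36.4 F [-1.6 -4.4  7.7] w26.5 [506.9 330.6 122. ]
end t37.2 F [-2.6 -3.3  9.1] w27.0 [514.2 329.9 122.4]
rel t37.6 F [ 0.3 -1.1 -0.2] w59.7 [514.3 330.6 120.9]
away t39.1 F [ 1.   0.9 -0.3] w60.1 [419.7 330.  299.7]
top cheeks x [-35.1 -34.2  32.1  32.9] y [-23.5  18.7] 127 sphere [ -2.5  -7.8 122.6] 97 rms 150.7
  rod slope (rad) [-0.071  0.817] 11
side cheeks x [-35.7 -34.9  31.5  33.3] y [-18.5  21.7] 758 sphere [-1.9 -0.5 99.1] 249 rms 0.8
  rod slope (rad) [-0.011 -2.365] 107
```

Rod slope is now −0.011 rad and the knob is 0.7 mm from over the pivot. One last look, then hand in.

Run:
```python
from h import *
c=snap('top');d=snap('side')
a=cv2.resize(c['color'][110:270,180:440],(520,320)); b=cv2.resize(d['color'][130:390,190:400],(258,320))
cv2.imwrite('pics/fin.png',np.hstack([a,b])[...,::-1]); rep()
```

```text
t39.3 F [ 0.3 -0.4 -0.1] w60.2 [420.5 329.7 298.6]
```

View pics/fin.png

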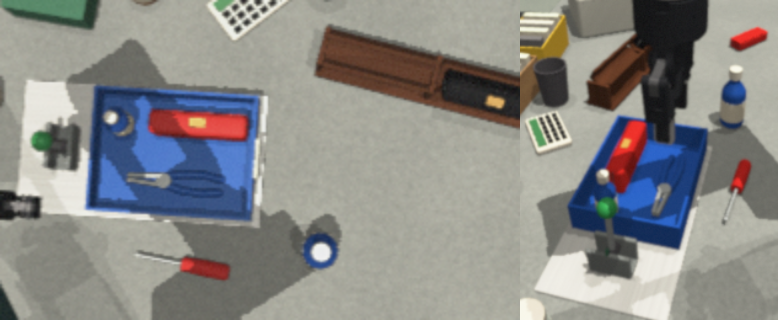

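The tray holds the case (198,123), pliers (175,182) and bottle (118,122). The black case is in its rack (495,100), the lever is upright, and the arm is clear of everything.

Run:
```python
from h import *
workorder.close_job(); rep('closed')
```

```text
the job is handed in; nothing more can be done
the job is handed in; nothing more can be done
```

The job is done and handed in at about 39 s on the robot's clock, well inside the 72 s limit. The red case, the pliers and the small spray bottle were each lowered to the tray floor until contact and then released. The status lever was set upright after that.

**Last checks:**
- The final pictures show all three items in the tray, the black case in its rack, the look-alikes where they started, and the arm clear of everything.
- **Lever:** the first setting stopped short at about −0.09 rad because the knob slipped in the pads, so I gripped it again and corrected it. The side view now gives about −0.01 rad, from both the rod slope and the knob's position.
- **Disagreement:** the top view's rod slope read −0.07 rad. That came from only 11 points, and its knob fit was also poor, so I went by the side view.
- **Forces:** none of the readings I printed between moves went above about 10 N. I did not record the peaks during motion.

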